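# Clamp a spice jar in a one-handed ratchet jar holder

## Robot

A 6-joint arm with a two-finger parallel gripper is mounted at the origin on a cart in front of the work surface, level with it; the furniture and walls round the work are solid. World frame = base frame: x ahead of the robot, y to its left, z up, the work surface at z = 0. Lengths are in m, angles in rad, forces in N, time in s.
With the tool pointing down it reaches from about 0.325 to 0.75 m from the base axis. Payload 7.6 kg.
Tool frame: the origin (TCP) lies at the very end of the fingers, on their centre line; the grasp point (between the pads) lies grip_point_offset behind it (grip_point_offset is the distance from the TCP to the grasp point, in m); z points along the fingers, y is the line along which they close (so a half turn about z gives the same grasp; the last joint's range is limited). The gripper opens to 85 mm and grips with 20 to 120 N. Pads are 22 mm wide; open, the fingers measure 114 mm over their backs; the gripper's body (76 mm by 85 mm) begins 54 mm behind the grasp point. The pads swing forward as they close: fully open they stand 13 mm farther back than shut.
Start: joints at [1.164, 0.052, 1.401, -0, 1.689, -0.07], TCP at [0.173, 0.496, 0.231] pointing down, gripper open.
Joint ranges: [-2.9, 2.9], [-0.91, 2.17], [0.12, 2.37], [-1.06, 4.2], [0.26, 2.73], [-2.93, 2.93]. Speed limits (rad/s): [2.57, 2.57, 3.01, 3.14, 3.14, 3.14].

## Interface

Orientations are given as a rotation vector (axis times angle).
In Python, from cell import observe, get_image, sign_off, find_in, trace, grip_point_offset gives the robot as it stands.
- The arm moves only by the tool send_rows, never from a script. Its argument "moves" is a list of rows, each an object of numbers: "tx", "ty", "tz": the shift along the tool's x, y, z in m; "roll": the turn about the tool's z in rad. A call has 1 to 5 rows; each row shifts and turns the commanded pose from where the row before left it, along the tool's axes as they then stand; what a row does not reach is not made up. A row lasts 1/10 s, in which the tool goes at most 50 mm and 8.59 degrees, less where a joint would pass 70% of its speed; a pose out of reach is approached as far as the arm can. A call is refused whole if a number of a shift passes 0.05 or a number of a turn 0.15, either way. A call with a gripper value outside its range is refused whole. "hand" is the finger opening in m, from 0 to 0.0854, set as the call begins (left out, the last holds). The fingers move at their own pace and stop on an object; "force" is the grip in N (left out, the last holds). Time passes only in rows, so rows that do not move let the fingers close. It gives the time, the measured TCP pose, the force, the opening and the grip force at its end, in the units of the state.
- observe(): the state, without advancing time (a new reading comes with each control period).
- get_image(name): name is "scene" or "top" or "wrist"; returns a dict with "color" (420x560x3 uint8, blue, green, red), "fovy" (degrees; the focal length in pixels is half the picture's height over the tangent of half this angle, whatever the lens; pixels are square), "cx", "cy" (the principal point, pixels), "R" (3x3) and "t" (3): a world point X has camera coordinates R X + t. Camera axes: x right, y down, z forward; pixel columns grow to the right and rows downward; lengths in m; the calibration is good to about 2 mm. A picture is of the moment at which its call begins. There is no depth.
- sign_off(): hands the job in; it is judged then, once.
Trained networks look in the newest picture that a camera, given by its name, has taken for a name from the list of things; names that differ only in an ending like _2 or _b are one class to them, and where a whole thing is asked for, a point or a joint stands for the part that bears it (a point fixed in the world has none). Each returns a list of dicts, best first, with "p" (0 to 1); they miss things now and then, are a little off and sometimes report something else, mostly with a low value. They report only what shows in the picture. A call takes as long as a camera call. They do not tell look-alikes from the thing itself.
- find_in(name, camera): "centre" ([x, y, z] in m, in world coordinates, good to about 4 mm: the middle of the surface that is visible of it).
- trace(name, camera): "region" (420x560 bool, what is visible of it).
The state is a dict: "time": time; "joints": joint angles; "joint_velocities": joint speeds; "joint_torque": joint torques, N m; "ee_pos": TCP position; "tool_rot": TCP orientation; "ft_force": force on the tool from outside, world axes, zero at the start; "torque": the same for the moment, N m; "gripper_width": opening from 0.0 (shut) to 1.0 (fully open); "grip_force": force on a finger pad.
Only numpy, scipy, OpenCV 4.12 (cv2) and the standard library are available. Lean on these libraries where they do the work, as an engineer would, in place of code of your own. Each camera call takes 0.05 s, during which the arm holds its last target. There are 200 camera calls.

## Task

Stand the spice jar with the black cap in the jar holder, upright against its V jaw, so that its tight cap can be undone with one hand. Let go of the jar, then turn the ratchet knob clockwise until the rubber pad bears on the jar and two clicks more, so that the pawl has dropped behind that tooth and holds the jar firmly; go no further, because the glass cracks if it is squeezed harder. Let go of the knob and leave the other jar and the small tin standing where they are.

Things in the scene. Friction and masses are not known exactly. Their poses are not given: they have to be found in the camera images.
- clamp: The jar holder, fixed to the worktop: light grey base plate 130 x 268 mm, top 16 mm above the worktop. Origin on the worktop under it, z up. Knob axis at y = -75 mm, dark V jaw with rubber faces at the +y end. The jar stands between pad and V jaw; beside it, to the clamp's +x and -x, all is open: put it in with one finger on each of those sides. Dark crosshead behind the pad: 62 mm wide, top at 74 mm.
- knob_grip (a point): On the vertical axis of the black fluted knob at the height to grip, 106 mm above the worktop; turns with the knob. The knob is round, 45 mm across, from 84 to 124 mm above the worktop. Below it is the steel ratchet wheel, 82 mm across, top at 52 mm. Nothing within 60 mm of the axis stands higher than 76 mm, except the knob.
- knob (a joint): Angle of knob and ratchet wheel, rad, 0 at first, clockwise from above positive. One tooth (click) is 0.314: at 0.314, 0.628 ... the pawl has just snapped down. It allows no turning back: let go, the wheel backs to the last click. Turning takes 0.03 to 0.07 N m when free; once the pad bears on the jar that grows by 0.135 N m a tooth. A regrasp may be needed. End stop 2.5.
- pad: The rubber-faced pad, 30 x 34 mm, centre 58 mm above the worktop, sprung on the crosshead; it moves towards the clamp's +y, a few mm a click, and stops moving where it meets the jar, while its springs shorten. It has been screwed in or out by hand; its origin is not on its face. From touching the jar on, each tooth adds about 11.5 N to its push: two clicks after touching give 12 to 23 N.
- pawl (a joint): Angle of the small dark steel pawl with the red thumb tab at the ratchet wheel, rad: about 0.02 when its nose is down behind a tooth, up to about 0.16 as it rides over a tooth tip. Its spring pulls it down.
- jar_spot (a point): Where the centre of the jar's underside is when the jar stands against both faces of the V jaw: on the base plate's top, 16 mm above the worktop. Clamp's axes: +y points into the V, the pad comes from -y. The V jaw has been set by hand somewhere in its slot (differs by some mm) and stays there. As found, the pad stands 5 to 19 mm clear of a jar standing here; it cannot touch it before the first click.
- black_jar_center (a point): Centre, half-way up, of the upright round spice jar with the black cap and dark label: glass, 41 mm across, 105 mm high (cap the same width), about 110 g. z points up along the jar.
- black_jar: The same jar with the black cap; origin at the centre of its underside.
- yellow_jar_center (a point): Centre of the spice jar with the yellow cap, 42 mm across, 96 mm high: to be left alone.
- green_tin_center (a point): Centre of the small green tin with a white cap, 32 mm across, 49 mm high: to be left alone.
There are look-alikes about, which are no part of the job. There is more than one size of the black_jar; the job needs the largest.

How it is judged:
On the way, in this order (a step that is already met when the one before it is completed fails the run):
1. the black-capped jar stands upright on the holder's base at the V jaw, within 10 mm of its spot, let go and not yet clamped (horizontal distance between black_jar_center and jar_spot below 0.01 m and angle between black_jar_center's own z axis and vertical below 0.12 rad and z of black_jar_center in the frame of jar_spot below 0.06 m and contact force between the fingers and black_jar below 0.1 N and contact force between pad and black_jar below 5 N), for 0.2 s.
2. the pad bears on the jar with more than 9 N (contact force between pad and black_jar above 9 N), for 0.2 s.
At the end, for the whole second after the job is handed in: The black-capped jar stands upright (7 degrees) on the holder's base within 10 mm of its spot, let go and at rest; the pawl is down behind a tooth (below 0.07 rad), and the pad, held by the pawl alone, presses on the jar with 10 to 25.5 N (two clicks give 12 to 23 N) (horizontal distance between black_jar_center and jar_spot below 0.01 m and angle between black_jar_center's own z axis and vertical below 0.12 rad and z of black_jar_center in the frame of jar_spot below 0.06 m and contact force between the fingers and black_jar below 0.1 N and contact force between pad and black_jar between 10 and 25.5 N and value of joint pawl below 0.07 rad and linear speed of black_jar below 0.02 m/s); the robot touches nothing.
It fails at once if the pad squeezes the jar with more than 34 N (contact force between pad and black_jar above 34 N).
It fails at once if the yellow-capped jar moved more than 30 mm (distance of yellow_jar_center from where it was at the start of the episode above 0.03 m).
It fails at once if the green tin moved more than 30 mm (distance of green_tin_center from where it was at the start of the episode above 0.03 m).
It fails at once if the black-capped jar tipped over (angle between black_jar_center's own z axis and vertical above 0.6 rad).
It also fails if it takes over 61 s, if anything falls off the work surface, if the arm or the gripper's body presses on something with over 40 N, if the wrist force passes 120 N, or if a joint passes its speed limit or range.

## Working session

There is one attempt and no reset: what is moved stays moved. The work goes in short steps, Python scripts to look and compute and a tool call to move; the robot and the scene stay as the last step left them, time stands still between calls to the robot, and variables do not carry over. Pictures are saved under pics/ and viewed, at most 10 in all, crops included, and the job is handed in when it is done.

Besides the shell and the picture viewer there is one more tool, called as name(argument=value, ...), one argument or row to a line, values as JSON. send_rows: Moves the arm, as the interface text tells. Its arguments: {"type":"object","properties":{"moves":{"type":"array"},"hand":{"type":"number"},"force":{"type":"number"}},"required":["moves"]}

```bash
mkdir -p pics
cat > h.py <<'E'
from cell import *
import numpy as np, cv2
from scipy.spatial.transform import Rotation as Ro
def proj(im,X):
    c=im["R"]@np.array(X)+np.array(im["t"]); f=210/np.tan(np.radians(im["fovy"])/2)
    return c[:2]/c[2]*f+[im["cx"],im["cy"]]
def ray(im,uv,z):
    f=210/np.tan(np.radians(im["fovy"])/2); R=np.array(im["R"]); o=-R.T@np.array(im["t"])
    d=R.T@np.array([(uv[0]-im["cx"])/f,(uv[1]-im["cy"])/f,1]); return o+d*(z-o[2])/d[2]
E
python3 - <<'E'
from h import *
s=observe();print(s,grip_point_offset)
ims=[]
for c in ["scene","top"]:
    im=get_image(c);ims.append(im["color"]);print(c,im["fovy"],-np.array(im["R"]).T@np.array(im["t"]))
    cv2.imwrite(f"pics/{c}0.png",cv2.resize(im["color"],(784,588)))
    for n in ["clamp","knob_grip","pad","pawl","black_jar","yellow_jar_center","green_tin_center","jar_spot"]:
        try: print(n,[(np.round(d["centre"],3).tolist(),round(d["p"],2)) for d in find_in(n,c)])
        except Exception as e: print(n,e)
E
```

```text
{'time': 0.0, 'joints': array([ 1.16370229e+00,  5.28114148e-02,  1.40169041e+00,  1.40114125e-05,
        1.68857475e+00, -7.02962688e-02]), 'joint_velocities': array([ 0.00059359, -0.0001634 ,  0.00176707,  0.00103654,  0.00066299,
       -0.00066248]), 'joint_torque': array([ 1.01400336e-03, -3.81679058e+01, -3.60177863e+01,  1.77309209e-05,
        6.41214021e-03, -2.73181627e-05]), 'ee_pos': array([0.17335566, 0.49525399, 0.23050301]), 'tool_rot': array([-5.26480065e-01, -3.09679330e+00,  2.25942331e-03]), 'ft_force': array([ 0.18238771, -0.54492365,  0.82469107]), 'torque': array([0.04867579, 0.03152483, 0.0130993 ]), 'grip_force': 0.0, 'gripper_width': 0.9997751234988619} 0.0187
scene 47.016888910525445 [0.24818726 0.59864221 0.78825107]
clamp [([0.503, -0.021, 0.015], 0.85)]
knob_grip [([0.492, -0.102, 0.048], 0.85), ([0.618, 0.186, 0.073], 0.39)]
pad [([0.523, -0.002, 0.066], 0.85)]
pawl []
black_jar [([0.502, 0.269, 0.061], 0.9), ([0.445, 0.269, 0.062], 0.79), ([0.448, 0.209, 0.084], 0.65)]
yellow_jar_center [([0.621, 0.187, 0.074], 0.86)]
green_tin_center [([0.531, 0.345, 0.042], 0.66)]
jar_spot [([0.546, 0.068, 0.059], 0.81), ([0.445, 0.21, 0.083], 0.25)]
top 53.88206018083612 [0.47282414 0.08109167 1.06293168]
clamp [([0.517, -0.043, 0.012], 0.96)]
knob_grip [([0.498, -0.107, 0.055], 0.77)]
pad [([0.529, -0.012, 0.074], 0.46)]
pawl [([0.445, -0.118, 0.047], 0.44)]
black_jar [([0.51, 0.255, 0.069], 0.67), ([0.453, 0.188, 0.104], 0.64), ([0.451, 0.252, 0.071], 0.56), ([0.516, -0.038, 0.013], 0.36)]
yellow_jar_center [([0.55, 0.065, 0.08], 0.43)]
green_tin_center [([0.54, 0.331, 0.051], 0.68)]
jar_spot [([0.548, 0.065, 0.08], 0.57)]
```

View pics/scene0.png

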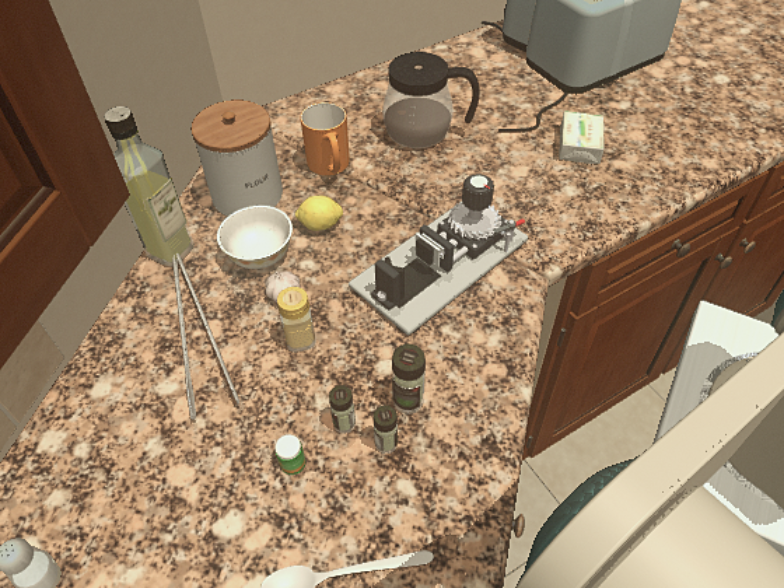

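View pics/top0.png

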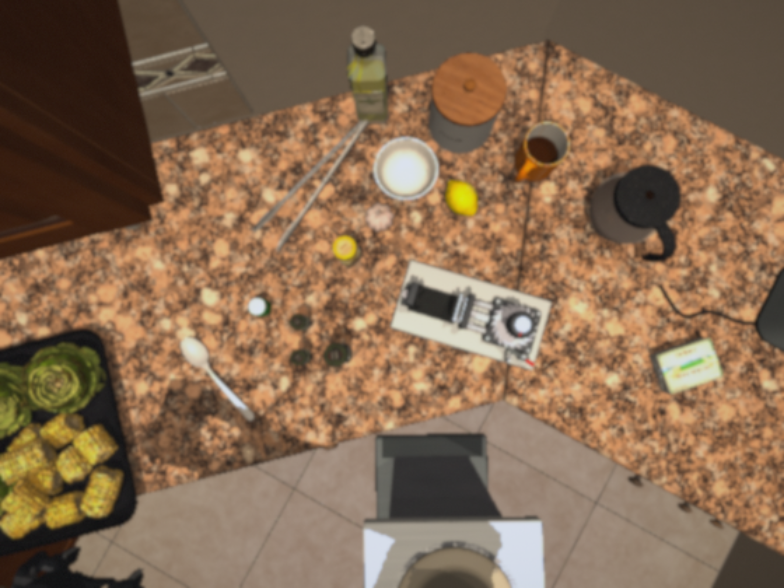

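The scene view shows the clamp with its V jaw at about (385,280) and its knob at (478,190). The big black-capped jar is at (408,375), with two smaller look-alikes at (343,408) and (385,428). The yellow jar is at (296,318) and the tin at (290,455). The top view agrees: the big jar is at (337,354) and the plate spans about (391–551, 262–368).

```bash
cat > m.py <<'E'
from h import *
from scipy.optimize import minimize
def cylmask(im,x,y,r,z0,z1):
    a=np.linspace(0,6.283,40); P=np.array([proj(im,[x+r*np.cos(t),y+r*np.sin(t),z]) for z in(z0,z1) for t in a])
    m=np.zeros((420,560),np.uint8); cv2.fillConvexPoly(m,np.round(cv2.convexHull(P.astype(np.float32))*16).astype(np.int32),1,shift=4); return m>0
def fit(cams,name,x0,r,z0,z1):
    L=[]
    for c in cams:
        im=get_image(c); 
        pc=proj(im,[*x0,(z0+z1)/2]); ds=trace(name,c)
        ds=[d for d in ds if np.linalg.norm(np.argwhere(d["region"])[:,::-1].mean(0)-pc)<20]
        if ds: L.append((im,ds[0]["region"]))
    def cost(p): 
        return sum(1-(m&k).sum()/(m|k).sum() for im,k in L for m in [cylmask(im,*p,r,z0,z1)])
    b=minimize(cost,x0,method="Nelder-Mead",options=dict(initial_simplex=np.array(x0)+np.array([[0,0],[.01,0],[0,.01]]),xatol=2e-4))
    return b.x,[cost(b.x),len(L)],[round(1-((m&k).sum()/(m|k).sum()),3) for im,k in L for m in [cylmask(im,*b.x,r,z0,z1)]]
E
python3 - <<'E'
from m import *
print("jar",fit(["scene","top"],"black_jar",(.45,.2),.0205,0,.105))
print("knob",fit(["scene","top"],"knob",(.497,-.105),.0225,.084,.124))
for c in ["top","scene"]:
    im=get_image(c); d=trace("clamp",c)
    if d:
        k=d[0]["region"].astype(np.uint8); g=cv2.findContours(k,0,2)[0]; g=max(g,key=cv2.contourArea)[:,0]
        P=np.array([ray(im,p,.016)[:2] for p in g]); hull=P.astype(np.float32)*1000
        r=cv2.minAreaRect(hull); print(c,r)
    hs=im["color"]; m=(hs.min(2)>140)&(hs.max(2).astype(int)-hs.min(2)<35); 
    print(m.sum())
E
```

```text
jar (array([0.45225668, 0.19423469]), [np.float64(0.2802478666360658), 2], [np.float64(0.061), np.float64(0.22)])
knob (array([ 0.49081482, -0.09478853]), [np.float64(0.9689005121499401), 2], [np.float64(0.474), np.float64(0.495)])
top ((519.5398559570312, -40.767913818359375), (267.14605712890625, 130.9587860107422), 71.7823257446289)
9004
scene ((511.8609313964844, -67.141845703125), (342.71392822265625, 155.81996154785156), 78.37567138671875)
12546
```

```bash
cat > g.py <<'E'
import sys
from h import *
# usage: g.py x y z  -> remaining move in tool axes + roll to clamp x
s=observe(); R=Ro.from_rotvec(s["tool_rot"]).as_matrix()
A=np.radians(71.8); cx=np.array([np.sin(A),-np.cos(A),0])
d=np.array([float(v) for v in sys.argv[1:4]])-s["ee_pos"]
y=R[:,1]; l=[]
for sg in(1,-1):
    v=R.T@(sg*cx); l.append(round(float(np.arctan2(-v[0],v[1])),4))
print("t",s["time"],"pos",s["ee_pos"].round(4),"tool shift",(R.T@d).round(4),"roll opts",l,"zaxis",R[:,2].round(4),"j",s["joints"].round(3),"F",s["ft_force"].round(2),"T",s["torque"].round(3),s["gripper_width"],s["grip_force"])
E
python3 g.py .452 .194 .18
```

```text
t 1.5 pos [0.1735 0.4955 0.2313] tool shift [-0.3625 -0.1925  0.0513] roll opts [1.5516, -1.59] zaxis [ 0.e+00  1.e-04 -1.e+00] j [ 1.164  0.052  1.401  0.     1.689 -0.07 ] F [ 0.06  0.64 -0.16] T [ 0.01   0.011 -0.009] 1.0038209314489743 0.0
```

send_rows(
  moves=[
    {"roll": -0.145},
    {"roll": -0.145},
    {"roll": -0.145},
    {"roll": -0.145},
    {"roll": -0.145},
  ],
  hand=0.0854,
)

```text
invalid input at $.moves[0]: expected keys tx, ty, tz, roll
```

send_rows(
  moves=[
    {"roll": -0.145},
    {"roll": -0.145},
    {"roll": -0.145},
    {"roll": -0.145},
    {"roll": -0.145},
  ],
)

```text
invalid input at $.moves[0]: expected keys tx, ty, tz, roll
```

```bash
python3 g.py .452 .194 .18
```

```text
t 1.5 pos [0.1735 0.4955 0.2313] tool shift [-0.3625 -0.1925  0.0513] roll opts [1.5516, -1.59] zaxis [ 0.e+00  1.e-04 -1.e+00] j [ 1.164  0.052  1.401  0.     1.689 -0.07 ] F [ 0.06  0.64 -0.16] T [ 0.01   0.011 -0.009] 1.0038209314489743 0.0
```

send_rows(
  moves=[
    {"tx": -0.045,"ty": -0.024,"tz": 0,"roll": 0},
    {"tx": -0.045,"ty": -0.024,"tz": 0,"roll": 0},
    {"tx": -0.045,"ty": -0.024,"tz": 0,"roll": 0},
    {"tx": -0.045,"ty": -0.024,"tz": 0,"roll": 0},
    {"tx": 0,"ty": 0,"tz": 0,"roll": -0.145},
  ],
  hand=0.0854,
)

```text
time: 2.0
ee_pos: [0.3123, 0.3447, 0.2315]
tool_rot: [0.309, 3.125, -0.001]
ft_force: [0.2, 1.1, -1.0]
gripper_width: 0.999
grip_force: 0.0
```

send_rows(
  moves=[
    {"tx": 0,"ty": 0,"tz": 0,"roll": -0.145},
    {"tx": 0,"ty": 0,"tz": 0,"roll": -0.145},
    {"tx": 0,"ty": 0,"tz": 0,"roll": -0.145},
    {"tx": 0,"ty": 0,"tz": 0,"roll": -0.145},
    {"tx": 0,"ty": 0,"tz": 0,"roll": -0.145},
  ],
)

```text
time: 2.5
ee_pos: [0.309, 0.3484, 0.2314]
tool_rot: [-0.836, 3.028, 0.0]
ft_force: [0.0, -0.5, -0.2]
gripper_width: 0.998
grip_force: 0.0
```

send_rows(
  moves=[
    {"tx": 0,"ty": 0,"tz": 0,"roll": -0.145},
    {"tx": 0,"ty": 0,"tz": 0,"roll": -0.145},
    {"tx": 0,"ty": 0,"tz": 0,"roll": -0.145},
    {"tx": 0,"ty": 0,"tz": 0,"roll": -0.145},
    {"tx": 0,"ty": 0,"tz": 0,"roll": -0.14},
  ],
)

```text
time: 3.0
ee_pos: [0.309, 0.3484, 0.2314]
tool_rot: [-1.85, 2.539, 0.0]
ft_force: [-0.7, -0.4, -0.4]
gripper_width: 1.001
grip_force: 0.0
```

```bash
python3 g.py .452 .194 .18
```

```text
t 3.0 pos [0.309  0.3484 0.2314] tool shift [ 0.1031 -0.1835  0.0514] roll opts [-3.1357, 0.0059] zaxis [ 1.e-04  2.e-04 -1.e+00] j [ 0.766 -0.117  1.566  0.     1.692 -2.064] F [-0.73 -0.4  -0.36] T [-0.061  0.019 -0.023] 1.0014664192855904 0.0
```

send_rows(
  moves=[
    {"tx": 0.0258,"ty": -0.0459,"tz": 0,"roll": 0.006},
    {"tx": 0.0258,"ty": -0.0459,"tz": 0,"roll": 0},
    {"tx": 0.0258,"ty": -0.0459,"tz": 0,"roll": 0},
    {"tx": 0.0258,"ty": -0.0459,"tz": 0,"roll": 0},
    {"tx": 0,"ty": 0,"tz": 0,"roll": 0},
  ],
)

```text
time: 3.5
ee_pos: [0.446, 0.1961, 0.231]
tool_rot: [1.826, -2.556, 0.002]
ft_force: [-0.2, 0.6, 0.3]
gripper_width: 1.003
grip_force: 0.0
```

```bash
python3 - <<'E'
from m import *
im=get_image("wrist"); cv2.imwrite("pics/w1.png",im["color"]); print(-im["R"].T@im["t"],im["R"][2])
for n in["black_jar"]: print([(np.round(d["centre"],3).tolist(),round(d["p"],2)) for d in find_in(n,"wrist")])
print(fit(["wrist"],"black_jar",(.452,.194),.0205,0,.105), fit(["top"],"black_jar",(.452,.194),.0205,0,.105),fit(["scene"],"black_jar",(.452,.194),.0205,0,.105))
E
python3 g.py .452 .194 .18
```

```text
[0.42438066 0.13086178 0.37316789] [ 0.08884461  0.25381266 -0.96316446]
[([0.449, 0.255, 0.074], 0.96), ([0.453, 0.19, 0.104], 0.86), ([0.505, 0.257, 0.072], 0.6)]
(array([0.4530572 , 0.19256932]), [np.float64(0.0618987871183605), 1], [np.float64(0.062)]) (array([0.452, 0.194]), [0, 0], []) (array([0.45358439, 0.19527243]), [np.float64(0.05417024935511605), 1], [np.float64(0.054)])
t 3.9 pos [0.4427 0.2012 0.2315] tool shift [ 0.0039 -0.0111  0.0515] roll opts [3.1377, -0.0039] zaxis [ 3.e-04  3.e-04 -1.e+00] j [ 0.351 -0.058  1.511  0.     1.689 -2.469] F [ 0.49 -0.35  0.56] T [-0.045  0.027  0.018] 1.0027426192549838 0.0
```

View pics/w1.png

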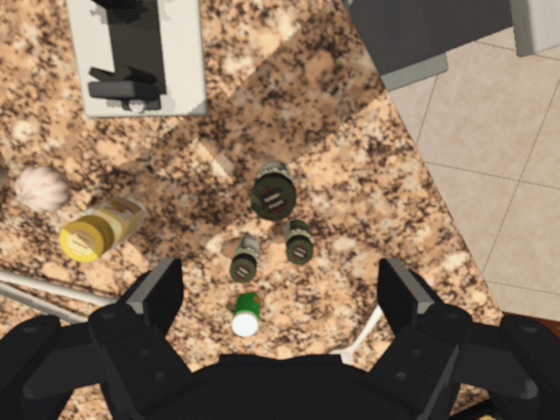

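The wrist view shows the big jar at (273,195) with the two small ones behind it at (245,257) and (299,242). The fit puts the big jar at (0.453, 0.1935).

send_rows(
  moves=[
    {"tx": 0.004,"ty": -0.0122,"tz": 0,"roll": -0.004},
    {"tx": 0,"ty": 0,"tz": 0.045,"roll": 0},
    {"tx": 0,"ty": 0,"tz": 0.045,"roll": 0},
    {"tx": 0,"ty": 0,"tz": 0.045,"roll": 0},
    {"tx": 0,"ty": 0,"tz": 0.04,"roll": 0},
  ],
)

```text
time: 4.4
ee_pos: [0.4534, 0.1922, 0.0542]
tool_rot: [1.84, -2.546, -0.0]
ft_force: [0.3, 1.2, -0.2]
gripper_width: 1.002
grip_force: 0.0
```

send_rows(
  moves=[
    {"tx": 0,"ty": 0,"tz": 0,"roll": 0},
    {"tx": 0,"ty": 0,"tz": 0,"roll": 0},
    {"tx": 0,"ty": 0,"tz": 0,"roll": 0},
    {"tx": 0,"ty": 0,"tz": 0,"roll": 0},
    {"tx": 0,"ty": 0,"tz": 0,"roll": 0},
  ],
  hand=0.03,
  force=25,
)

```text
time: 4.9
ee_pos: [0.4548, 0.1932, 0.0587]
tool_rot: [-1.838, 2.543, -0.001]
ft_force: [-2.7, 1.2, 9.7]
gripper_width: 0.47
grip_force: 23.9
```

```bash
python3 g.py .453 .1935 .053
```

```text
t 4.9 pos [0.4548 0.1932 0.0587] tool shift [0.0003 0.0018 0.0057] roll opts [3.1398, -0.0018] zaxis [ 0.0036  0.0017 -1.    ] j [ 0.327  0.096  1.71   0.     1.332 -2.496] F [-2.74  1.16  9.67] T [ 0.131  0.311 -0.037] 0.4704388662117946 23.8758497312665
```

send_rows(
  moves=[
    {"tx": 0,"ty": 0,"tz": -0.02,"roll": 0},
    {"tx": 0,"ty": 0,"tz": -0.035,"roll": 0},
    {"tx": 0,"ty": 0,"tz": -0.035,"roll": 0},
    {"tx": 0,"ty": 0,"tz": -0.03,"roll": 0},
    {"tx": 0,"ty": 0,"tz": 0,"roll": 0},
  ],
)

```text
time: 5.4
ee_pos: [0.4557, 0.1933, 0.1819]
tool_rot: [-1.834, 2.539, -0.005]
ft_force: [0.8, 0.4, -1.9]
gripper_width: 0.471
grip_force: 26.4
```

```bash
python3 - <<'E'
from m import *
o=np.array([.5195,-.0408]);A=np.radians(71.8);cy=np.array([np.cos(A),np.sin(A)]);cx=np.array([np.sin(A),-np.cos(A)])
def rect(im,z,s=2500,x=(-.075,.075),y=(-.03,.14)):
    # clamp-frame rectified picture at height z: cols = y, rows = -x
    C=[(x[1],y[0]),(x[1],y[1]),(x[0],y[1]),(x[0],y[0])]
    src=np.float32([proj(im,[*(o+a*cx+b*cy),z]) for a,b in C]); w=int((y[1]-y[0])*s);h=int((x[1]-x[0])*s)
    M=cv2.getPerspectiveTransform(src,np.float32([(0,0),(w,0),(w,h),(0,h)])); return cv2.warpPerspective(im["color"],M,(w,h),flags=2)
w=get_image("wrist");t=get_image("top")
cv2.imwrite("pics/r1.png",np.vstack([np.hstack([rect(w,.07,1700),rect(t,.07,1700)]),np.hstack([rect(w,.016,1700),rect(t,.016,1700)])]))
for c in ["wrist","top","scene"]:
  for n in ["jar_spot","pad"]: print(c,n,[((np.array(d["centre"][:2])-o)@np.c_[cx,cy],d["centre"][2],round(d["p"],2)) for d in find_in(n,c)[:2]])
E
python3 g.py .453 .1935 .053
```

```text
wrist jar_spot [(array([-0.0137164,  0.1099147]), 0.0781, 0.72)]
wrist pad []
top jar_spot [(array([-0.00294259,  0.10756203]), 0.0812, 0.5)]
top pad []
scene jar_spot [(array([-0.01344708,  0.11389809]), 0.0507, 0.86)]
scene pad []
t 5.8 pos [0.4532 0.1924 0.1752] tool shift [-0.0011  0.0003  0.1222] roll opts [3.1396, -0.002] zaxis [-1.9e-03 -6.0e-04 -1.0e+00] j [ 0.326 -0.015  1.581  0.     1.578 -2.496] F [-0.06 -0.06 -2.29] T [-0.011 -0.024  0.046] 0.4741639745422523 26.381966695189476
```

View pics/r1.png

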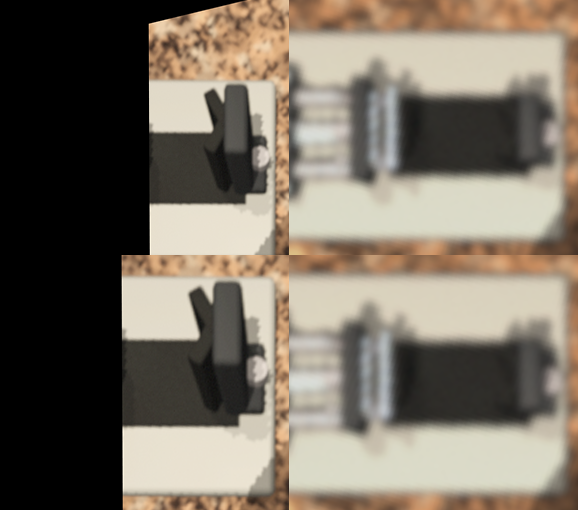

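The rectified views show the V jaw's back plate at clamp y ≈ 0.105–0.12 and its wing tip at about 0.09. The pad face is near 0.036, so the spot should be around y ≈ 0.07.

```bash
python3 g.py .5401 .0219 .175
```

```text
t 5.8 pos [0.4532 0.1924 0.1752] tool shift [ 1.346e-01 -1.361e-01  1.000e-04] roll opts [3.1396, -0.002] zaxis [-1.9e-03 -6.0e-04 -1.0e+00] j [ 0.326 -0.015  1.581  0.     1.578 -2.496] F [-0.06 -0.06 -2.29] T [-0.011 -0.024  0.046] 0.4741639745422523 26.381966695189476
```

send_rows(
  moves=[
    {"tx": 0.027,"ty": -0.0272,"tz": 0,"roll": 0},
    {"tx": 0.027,"ty": -0.0272,"tz": 0,"roll": 0},
    {"tx": 0.027,"ty": -0.0272,"tz": 0,"roll": 0},
    {"tx": 0.027,"ty": -0.0272,"tz": 0,"roll": 0},
    {"tx": 0.0266,"ty": -0.0272,"tz": 0,"roll": -0.002},
  ],
)

```text
time: 6.3
ee_pos: [0.5407, 0.0206, 0.1757]
tool_rot: [1.842, -2.544, -0.001]
ft_force: [0.1, 0.4, -1.5]
gripper_width: 0.469
grip_force: 26.4
```

```bash
python3 - <<'E'
from m import *
im=get_image("scene"); 
cs=np.array([proj(im,[.5401,.0219,.09])]).astype(int)[0]; print(cs)
x,y=cs; cv2.imwrite("pics/s2.png",cv2.resize(im["color"][max(0,y-75):y+75,x-100:x+100],(800,600),interpolation=2))
w=get_image("wrist"); cv2.imwrite("pics/w2.png",w["color"])
s=observe(); z=s["ee_pos"][2]-.0587; print(s["ee_pos"])
for c in["scene","top","wrist"]:
  print(c,fit([c],"black_jar",tuple(s["ee_pos"][:2]),.0205,z,z+.105))
E
python3 g.py .5401 .0219 .175
```

```text
[292 176]
[0.54139768 0.01828001 0.17533166]
scene (array([0.54289071, 0.01554807]), [np.float64(0.31726907630522083), 1], [np.float64(0.317)])
top (array([0.54139768, 0.01828001]), [0, 0], [])
wrist (array([0.54139768, 0.01828001]), [0, 0], [])
t 6.7 pos [0.5401 0.023  0.1762] tool shift [ 0.001  -0.0004  0.0012] roll opts [-3.1401, 0.0015] zaxis [-2.e-04  3.e-04 -1.e+00] j [-0.026  0.119  1.44   0.     1.583 -2.851] F [ 0.17 -0.08 -1.21] T [0.001 0.036 0.006] 0.47149058917894004 26.31626419723034
```

View pics/s2.png

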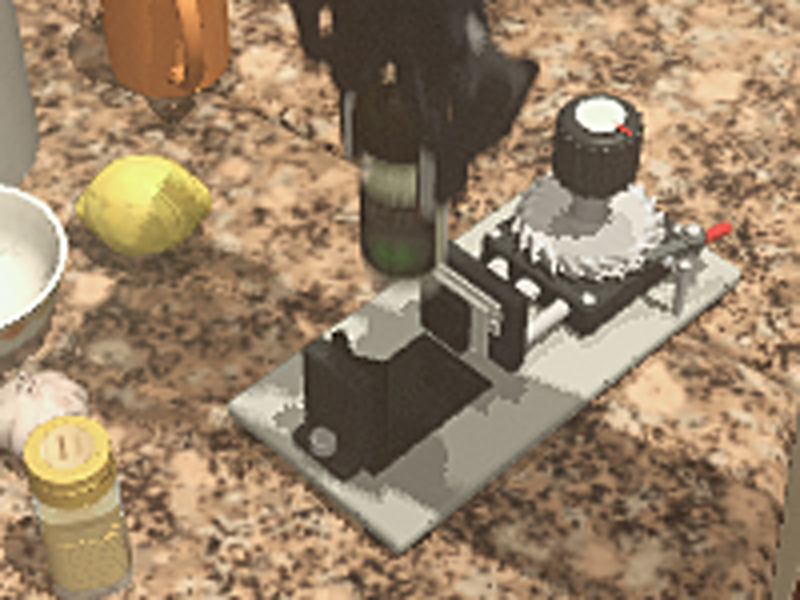

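View pics/w2.png

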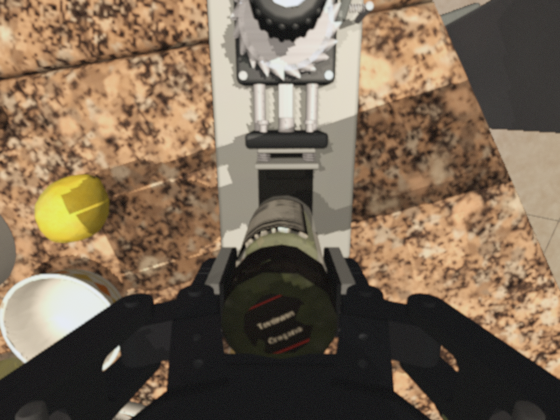

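The scene crop shows the V jaw block at (345,400) with its wings facing the pad, whose dark face is at (445,310). The wrist view shows the jar held straight, the pad's front plate at (288,163) and the knob at (287,0).

Run:
```python
from m import *
o=np.array([.5195,-.0408]);A=np.radians(71.8);cy=np.array([np.cos(A),np.sin(A)]);cx=np.array([np.sin(A),-np.cos(A)])
C=lambda p:((p[:2]-o)@np.c_[cx,cy]).round(4)
w=get_image("wrist");s=get_image("scene"); 
for uv in[(259,152),(318,152),(259,166),(318,166),(288,155),(247,147),(328,147)]: print("w",uv,[C(ray(w,uv,z)) for z in(.07,.075)])
for uv in[(422,275),(470,308),(440,270),(500,325),(305,345),(385,365),(430,335),(345,330)]: 
  p=(192+uv[0]/4,101+uv[1]/4); print("s",uv,[C(ray(s,p,z)) for z in(.016,.058,.075,.085)])
for uv in [(280,198)]: print("jarbot",[C(ray(w,uv,z)) for z in(.11,.1165,.12)])
print(C(observe()["ee_pos"]))
```

```text
w (259, 152) [array([0.0164, 0.0253]), array([0.0161, 0.0248])]
w (318, 152) [array([-0.0282,  0.0253]), array([-0.0276,  0.0247])]
w (259, 166) [array([0.0166, 0.0359]), array([0.0163, 0.0352])]
w (318, 166) [array([-0.0286,  0.0359]), array([-0.028 ,  0.0351])]
w (288, 155) [array([-0.0055,  0.0275]), array([-0.0054,  0.0269])]
w (247, 147) [array([0.0254, 0.0216]), array([0.0249, 0.0211])]
w (328, 147) [array([-0.0356,  0.0215]), array([-0.0349,  0.021 ])]
s (422, 275) [array([ 0.055 , -0.0051]), array([0.0271, 0.0236]), array([0.0159, 0.0352]), array([0.0092, 0.0421])]
s (470, 308) [array([ 0.0194, -0.0063]), array([-0.0066,  0.0225]), array([-0.0171,  0.0342]), array([-0.0232,  0.041 ])]
s (440, 270) [array([ 0.0507, -0.0149]), array([0.0231, 0.0143]), array([0.0119, 0.0262]), array([0.0053, 0.0331])]
s (500, 325) [array([-0.0006, -0.0089]), array([-0.0254,  0.02  ]), array([-0.0355,  0.0317]), array([-0.0414,  0.0386])]
s (305, 345) [array([0.0622, 0.076 ]), array([0.034 , 0.1003]), array([0.0225, 0.1101]), array([0.0158, 0.1159])]
s (385, 365) [array([0.0223, 0.0553]), array([-0.0038,  0.0807]), array([-0.0144,  0.091 ]), array([-0.0206,  0.097 ])]
s (430, 335) [array([0.0206, 0.0232]), array([-0.0054,  0.0503]), array([-0.0159,  0.0613]), array([-0.0221,  0.0678])]
s (345, 330) [array([0.0551, 0.0533]), array([0.0272, 0.0788]), array([0.0159, 0.0891]), array([0.0093, 0.0952])]
jarbot [array([0.0005, 0.051 ]), array([0.0005, 0.0494]), array([0.0005, 0.0485])]
[-0.0002  0.067 ]
```

Run:
```python
from m import *
o=np.array([.5195,-.0408]);A=np.radians(71.8);cy=np.array([np.cos(A),np.sin(A)]);cx=np.array([np.sin(A),-np.cos(A)])
C=lambda p:((p[:2]-o)@np.c_[cx,cy]).round(4)
w=get_image("wrist");k=trace("clamp","wrist")
if k:
  k=k[0]["region"]
  for r in(60,100,120,150,180,200): 
    c=np.where(k[r])[0]; a,b=C(ray(w,(c[0]-.5,r),.016)),C(ray(w,(c[-1]+.5,r),.016)); print(r,c[0],c[-1],a,b,(a+b)/2)
for n in["knob","pad"]:
 for c in["wrist","scene","top"]:
  for d in find_in(n,c)[:1]: print(n,c,C(d["centre"]),d["centre"][2],d["p"])
for c in ["scene","top","wrist"]:
  im=get_image(c)
  for d in trace("knob",c)[:1]:
    a=np.argwhere(d["region"]); print(c,a.min(0)[::-1],a.max(0)[::-1],a.mean(0)[::-1],"pred grip",proj(im,[*(o-.075*cy),.106]),"top",proj(im,[*(o-.075*cy),.124]))
```

```text
60 206 354 [ 0.0647 -0.047 ] [-0.063  -0.0472] [ 0.00085 -0.0471 ]
100 208 353 [ 0.0649 -0.0144] [-0.0642 -0.0146] [ 0.00035 -0.0145 ]
120 209 351 [0.065  0.0027] [-0.0635  0.0025] [0.00075 0.0026 ]
150 211 349 [0.0647 0.0294] [-0.0632  0.0292] [0.00075 0.0293 ]
180 213 347 [0.0644 0.0574] [-0.063   0.0573] [0.0007  0.05735]
200 214 346 [0.0645 0.0769] [-0.0632  0.0767] [0.00065 0.0768 ]
knob wrist [-0.0002 -0.0597] 0.0524 0.74
knob scene [-0.0106 -0.0674] 0.0532 0.86
knob top [ 0.0012 -0.0912] 0.1247 0.59
pad wrist [-0.0051  0.0309] 0.0743 0.71
pad scene [-0.0109  0.0381] 0.0615 0.8
scene [321 124] [357 170] [339.66978723 148.94468085] pred grip [340.84626207 136.33420195] top [341.57966314 129.77225166]
top [177 212] [193 225] [185.39106145 218.72067039] pred grip [371.75039758 231.70172554] top [373.3567921  231.47403924]
wrist [225   0] [334  69] [279.52402942  28.95501967] pred grip [281.93540402 -17.46108082] top [282.125701   -31.13571969]
```

send_rows(
  moves=[
    {"tx": 0.0045,"ty": 0,"tz": 0,"roll": 0},
    {"tx": 0,"ty": 0,"tz": 0.03,"roll": 0},
    {"tx": 0,"ty": 0,"tz": 0.03,"roll": 0},
    {"tx": 0,"ty": 0,"tz": 0.025,"roll": 0},
    {"tx": 0,"ty": 0,"tz": 0.0,"roll": 0},
  ],
)

```text
time: 8.0
ee_pos: [0.5365, 0.0175, 0.0873]
tool_rot: [1.838, -2.54, -0.007]
ft_force: [-1.3, -0.9, -1.4]
gripper_width: 0.475
grip_force: 26.3
```

```bash
python3 g.py .5401 .0219 .075
python3 - <<'E'
from m import *
im=get_image("scene"); cv2.imwrite("pics/s3.png",cv2.resize(im["color"][101:251,192:392],(800,600),interpolation=2))
E
```

```text
t 8.0 pos [0.5365 0.0175 0.0873] tool shift [-0.0053 -0.0021  0.0123] roll opts [3.1414, -0.0002] zaxis [-7.6e-03  2.0e-04 -1.0e+00] j [-0.036  0.186  1.548 -0.     1.415 -2.86 ] F [-1.28 -0.85 -1.43] T [-0.048  0.039 -0.021] 0.4745613771790488 26.290473639965057
```

View pics/s3.png

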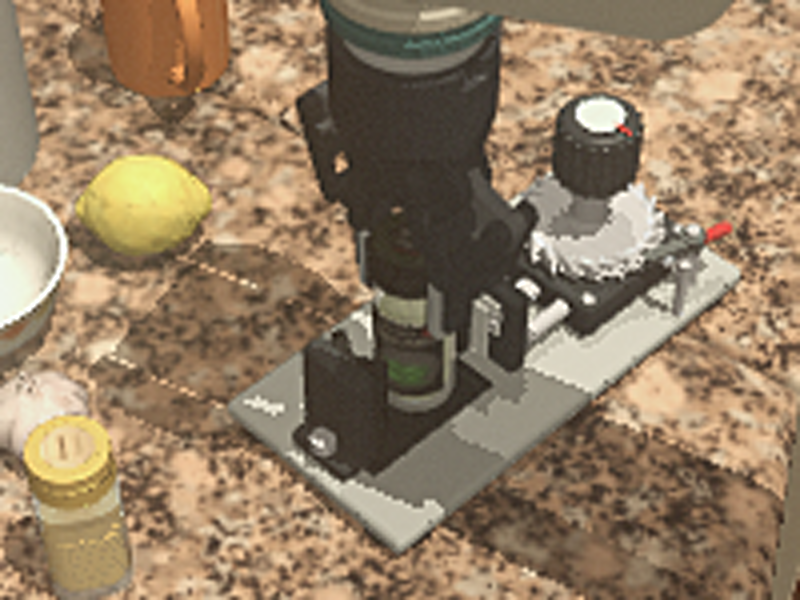

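The jar hangs upright between the pad and the V jaw, just above the base at (415,400). I'll lower it and then push it into the V while watching the force.

send_rows(
  moves=[
    {"tx": 0,"ty": 0,"tz": 0.008,"roll": 0},
    {"tx": 0,"ty": 0,"tz": 0.0,"roll": 0},
    {"tx": 0,"ty": 0,"tz": 0.002,"roll": 0},
    {"tx": 0,"ty": 0,"tz": 0.0,"roll": 0},
    {"tx": 0,"ty": 0,"tz": 0.0,"roll": 0},
  ],
)

```text
time: 8.55
ee_pos: [0.5393, 0.0178, 0.0818]
tool_rot: [-1.842, 2.544, -0.001]
ft_force: [-0.1, -0.2, -1.1]
gripper_width: 0.475
grip_force: 26.3
```

```bash
python3 g.py .5401 .0219 .075
```

```text
t 8.55 pos [0.5393 0.0178 0.0818] tool shift [-0.0042  0.0005  0.0068] roll opts [-3.1415, 0.0001] zaxis [ 8.e-04  1.e-04 -1.e+00] j [-0.036  0.193  1.552  0.     1.396 -2.86 ] F [-0.06 -0.24 -1.11] T [ 0.039 -0.075  0.001] 0.4753106613388362 26.28952458500862
```

Not touching the base yet, about 7 mm above it. Push toward the V in small steps.

send_rows(
  moves=[
    {"tx": 0,"ty": 0,"tz": 0.0025,"roll": 0},
    {"tx": -0.002,"ty": 0,"tz": 0.0,"roll": 0},
    {"tx": -0.002,"ty": 0,"tz": 0.0,"roll": 0},
    {"tx": -0.001,"ty": 0,"tz": 0.0,"roll": 0},
    {"tx": 0,"ty": 0,"tz": 0.0,"roll": 0},
  ],
)

```text
time: 9.05
ee_pos: [0.5407, 0.0228, 0.0788]
tool_rot: [-1.843, 2.544, -0.0]
ft_force: [-0.1, 0.5, -1.5]
gripper_width: 0.471
grip_force: 26.3
```

send_rows(
  moves=[
    {"tx": -0.001,"ty": 0,"tz": 0.0,"roll": 0},
    {"tx": -0.001,"ty": 0,"tz": 0.0,"roll": 0},
    {"tx": 0,"ty": 0,"tz": 0.0,"roll": 0},
  ],
)

```text
time: 9.35
ee_pos: [0.5412, 0.0246, 0.0788]
tool_rot: [-1.842, 2.545, 0.0]
ft_force: [1.2, -0.0, -1.5]
gripper_width: 0.471
grip_force: 26.3
```

send_rows(
  moves=[
    {"tx": -0.001,"ty": 0,"tz": 0.0,"roll": 0},
    {"tx": -0.001,"ty": 0,"tz": 0.0,"roll": 0},
    {"tx": 0,"ty": 0,"tz": 0.0,"roll": 0},
  ],
)

```text
time: 9.65
ee_pos: [0.5418, 0.0265, 0.0788]
tool_rot: [-1.842, 2.545, 0.0]
ft_force: [-0.6, 0.9, -1.8]
gripper_width: 0.472
grip_force: 26.3
```

```bash
python3 g.py .5401 .0219 .075
```

```text
t 9.65 pos [0.5418 0.0265 0.0788] tool shift [0.0049 0.0002 0.0038] roll opts [-3.1414, 0.0002] zaxis [ 0.e+00  1.e-04 -1.e+00] j [-0.019  0.205  1.544  0.     1.392 -2.843] F [-0.64  0.88 -1.76] T [-0.003  0.003  0.009] 0.47226819293955047 26.289482340216637
```

send_rows(
  moves=[
    {"tx": -0.001,"ty": 0,"tz": 0.0,"roll": 0},
    {"tx": -0.001,"ty": 0,"tz": 0.0,"roll": 0},
    {"tx": 0,"ty": 0,"tz": 0.0,"roll": 0},
  ],
)

```text
time: 9.95
ee_pos: [0.5425, 0.0284, 0.0788]
tool_rot: [-1.842, 2.545, 0.0]
ft_force: [0.6, 0.3, -2.1]
gripper_width: 0.47
grip_force: 26.3
```

send_rows(
  moves=[
    {"tx": -0.001,"ty": 0,"tz": 0.0,"roll": 0},
    {"tx": -0.001,"ty": 0,"tz": 0.0,"roll": 0},
    {"tx": 0,"ty": 0,"tz": 0.0,"roll": 0},
  ],
)

```text
time: 10.25
ee_pos: [0.5431, 0.0303, 0.0788]
tool_rot: [-1.842, 2.545, 0.0]
ft_force: [-0.2, 0.5, -1.2]
gripper_width: 0.472
grip_force: 26.3
```

```bash
python3 g.py .5401 .0219 .075
```

```text
t 10.25 pos [0.5431 0.0303 0.0788] tool shift [0.0089 0.0003 0.0038] roll opts [-3.1414, 0.0002] zaxis [ 1.e-04  1.e-04 -1.e+00] j [-0.012  0.209  1.54   0.     1.393 -2.836] F [-0.22  0.55 -1.19] T [-0.035 -0.001 -0.017] 0.4724528753084657 26.289459317922592
```

send_rows(
  moves=[
    {"tx": -0.001,"ty": 0,"tz": 0.0,"roll": 0},
    {"tx": -0.001,"ty": 0,"tz": 0.0,"roll": 0},
    {"tx": 0,"ty": 0,"tz": 0.0,"roll": 0},
  ],
)

```text
time: 10.55
ee_pos: [0.5435, 0.0315, 0.0789]
tool_rot: [1.841, -2.544, 0.001]
ft_force: [-2.2, -2.9, 0.4]
gripper_width: 0.473
grip_force: 26.5
```

send_rows(
  moves=[
    {"tx": -0.001,"ty": 0,"tz": 0.0,"roll": 0},
    {"tx": -0.001,"ty": 0,"tz": 0.0,"roll": 0},
    {"tx": 0,"ty": 0,"tz": 0.0,"roll": 0},
  ],
)

```text
time: 10.85
ee_pos: [0.5434, 0.0324, 0.0786]
tool_rot: [1.839, -2.542, 0.001]
ft_force: [-6.0, -8.3, 2.6]
gripper_width: 0.471
grip_force: 25.0
```

```bash
python3 g.py .5401 .0219 .075;  python3 - <<'E'
from m import *
im=get_image("scene"); cv2.imwrite("pics/s4.png",cv2.resize(im["color"][141:231,232:352],(800,600),interpolation=2))
E
```

```text
t 10.85 pos [0.5434 0.0324 0.0786] tool shift [ 0.011  -0.0002  0.0037] roll opts [3.1408, -0.0007] zaxis [-0.0028 -0.0029 -1.    ] j [-0.007  0.212  1.536 -0.003  1.396 -2.829] F [-5.96 -8.32  2.56] T [-1.382  1.034 -0.032] 0.47129172997269947 24.992849193513393
```

View pics/s4.png

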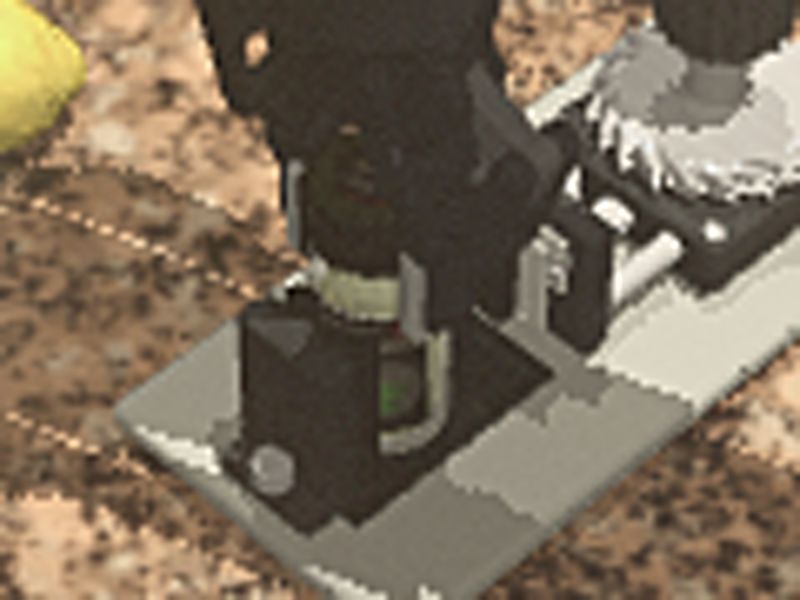

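The jar is in the V: 10 N against the push, with a 3 N sideways component. I'll relax the push, shift 1 mm sideways and lower onto the base.

send_rows(
  moves=[
    {"tx": 0.0022,"ty": 0.001,"tz": 0.0,"roll": 0},
    {"tx": 0,"ty": 0,"tz": 0.002,"roll": 0},
    {"tx": 0,"ty": 0,"tz": 0.0015,"roll": 0},
    {"tx": 0,"ty": 0,"tz": 0.001,"roll": 0},
    {"tx": 0,"ty": 0,"tz": 0.0,"roll": 0},
  ],
)

```text
time: 11.4
ee_pos: [0.543, 0.032, 0.0747]
tool_rot: [-1.842, 2.544, -0.001]
ft_force: [-0.1, -3.3, 2.3]
gripper_width: 0.474
grip_force: 25.8
```

```bash
python3 g.py .5401 .0219 .075
```

```text
t 11.4 pos [0.543  0.032  0.0747] tool shift [ 0.0105 -0.0004 -0.0003] roll opts [-3.1415, 0.0001] zaxis [ 8.e-04 -3.e-04 -1.e+00] j [-0.009  0.213  1.544 -0.     1.384 -2.833] F [-0.08 -3.34  2.34] T [-0.55   0.069  0.045] 0.47418104978510306 25.79298371449113
```

send_rows(
  moves=[
    {"tx": 0.0006,"ty": 0,"tz": 0.001,"roll": 0},
    {"tx": 0,"ty": 0,"tz": 0.0,"roll": 0},
    {"tx": 0,"ty": 0,"tz": 0.0,"roll": 0},
  ],
)

```text
time: 11.7
ee_pos: [0.543, 0.032, 0.0746]
tool_rot: [-1.842, 2.543, -0.0]
ft_force: [-2.2, -0.6, 7.7]
gripper_width: 0.47
grip_force: 26.5
```

send_rows(
  moves=[
    {"tx": 0,"ty": 0,"tz": 0.001,"roll": 0},
    {"tx": 0,"ty": 0,"tz": 0.0,"roll": 0},
    {"tx": 0,"ty": 0,"tz": 0.0,"roll": 0},
  ],
)

```text
time: 12.0
ee_pos: [0.5431, 0.032, 0.0746]
tool_rot: [-1.842, 2.543, -0.001]
ft_force: [-4.9, -0.5, 13.9]
gripper_width: 0.468
grip_force: 27.4
```

send_rows(
  moves=[
    {"tx": 0,"ty": 0,"tz": -0.002,"roll": 0},
    {"tx": 0,"ty": 0,"tz": 0.0,"roll": 0},
  ],
)

```text
time: 12.2
ee_pos: [0.5427, 0.0319, 0.0746]
tool_rot: [-1.842, 2.544, -0.0]
ft_force: [-0.8, -0.9, 4.2]
gripper_width: 0.469
grip_force: 26.0
```

send_rows(
  moves=[
    {"tx": 0,"ty": 0,"tz": 0,"roll": 0},
    {"tx": 0,"ty": 0,"tz": 0.0,"roll": 0},
    {"tx": 0,"ty": 0,"tz": 0.0,"roll": 0},
    {"tx": 0,"ty": 0,"tz": 0.0,"roll": 0},
  ],
  hand=0.075,
)

```text
time: 12.6
ee_pos: [0.5424, 0.0317, 0.074]
tool_rot: [1.842, -2.545, -0.001]
ft_force: [-0.6, -0.8, -0.1]
gripper_width: 0.879
grip_force: 0.0
```

```bash
python3 g.py .496 -.112 .22
python3 - <<'E'
from m import *
im=get_image("scene");z=.016
print(fit(["scene"],"black_jar",(.543,.032),.0205,z,z+.105))
E
```

```text
t 12.6 pos [0.5424 0.0317 0.074 ] tool shift [ 0.151  -0.0007 -0.146 ] roll opts [-3.1415, 0.0001] zaxis [-4.e-04  2.e-04 -1.e+00] j [-0.01   0.213  1.546  0.     1.384 -2.834] F [-0.56 -0.75 -0.1 ] T [-0.003  0.     0.069] 0.8790186660252977 0.0
(array([0.54326391, 0.02972829]), [np.float64(0.31712062256809337), 1], [np.float64(0.317)])
```

send_rows(
  moves=[
    {"tx": 0,"ty": 0,"tz": -0.02,"roll": 0},
    {"tx": 0,"ty": 0,"tz": -0.045,"roll": 0},
    {"tx": 0,"ty": 0,"tz": -0.045,"roll": 0},
    {"tx": 0,"ty": 0,"tz": -0.036,"roll": 0},
    {"tx": 0,"ty": 0,"tz": 0,"roll": 0},
  ],
)

```text
time: 13.25
ee_pos: [0.5446, 0.0316, 0.227]
tool_rot: [-1.837, 2.537, -0.01]
ft_force: [-0.3, -0.1, -0.3]
gripper_width: 0.872
grip_force: 0.0
```

send_rows(
  moves=[
    {"tx": 0.04,"ty": 0,"tz": 0,"roll": 0},
    {"tx": 0.04,"ty": 0,"tz": 0,"roll": 0},
    {"tx": 0.04,"ty": 0,"tz": 0,"roll": 0},
    {"tx": 0.031,"ty": -0.0007,"tz": 0,"roll": 0},
    {"tx": 0,"ty": 0,"tz": 0,"roll": 0},
  ],
)

```text
time: 13.75
ee_pos: [0.5009, -0.0603, 0.2201]
tool_rot: [1.731, -2.596, 0.037]
ft_force: [-0.4, -0.1, 0.1]
gripper_width: 0.877
grip_force: 0.0
```

```bash
python3 g.py .496 -.112 .087
python3 - <<'E'
from m import *
im=get_image("scene");z=.016
print("jar",fit(["scene"],"black_jar",(.5435,.032),.0205,z,z+.105),fit(["top"],"black_jar",(.5435,.032),.0205,z,z+.105))
o=np.array([.5195,-.0408]);A=np.radians(71.8);cy=np.array([np.cos(A),np.sin(A)]);k=o-.075*cy
a=[]
for c in["scene","top","wrist"]:
    im=get_image(c); x,y=proj(im,[*k,.11]).astype(int); print(c,x,y)
    for r,z,t in[(.0225,.124,0),(.0225,.084,0)]:
        for q in np.linspace(0,6.28,60): 
            u=proj(im,[k[0]+r*np.cos(q),k[1]+r*np.sin(q),z]); 
            if c!="x": 
                if 0<=u[0]<559 and 0<=u[1]<419: im["color"][int(round(u[1])),int(round(u[0]))]=(0,0,255)
    a.append(cv2.resize(im["color"][max(0,y-45):y+45,x-45:x+45],(266,400),interpolation=0) if c=="x" else cv2.resize(cv2.getRectSubPix(im["color"],(90,90),(float(x),float(y))),(266,266),interpolation=0))
cv2.imwrite("pics/k.png",np.hstack(a))
E
```

```text
t 13.75 pos [ 0.5009 -0.0603  0.2201] tool shift [ 0.0455 -0.0143  0.1347] roll opts [3.0647, -0.0769] zaxis [-0.0044 -0.0314 -0.9995] j [-1.750e-01 -2.000e-03  1.478e+00 -3.200e-02  1.664e+00 -2.925e+00] F [-0.43 -0.07  0.06] T [ 0.03   0.029 -0.021] 0.8774025650717883 0.0
jar (array([0.54284505, 0.03093671]), [np.float64(0.25922330097087376), 1], [np.float64(0.259)]) (array([0.54302959, 0.03146049]), [np.float64(0.140625), 1], [np.float64(0.141)])
scene 341 134
top 372 231
wrist 262 143
```

View pics/k.png

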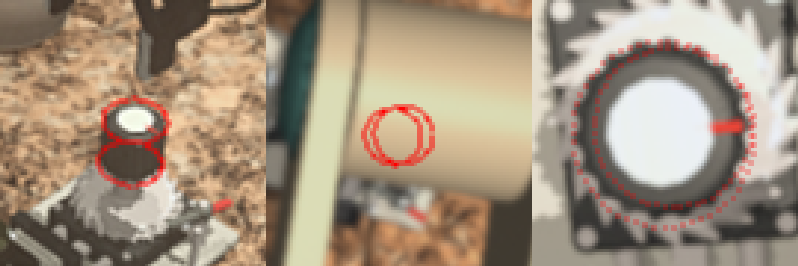

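The overlay fits the knob in the scene and wrist views to within about 1 mm. The jar is standing at (0.543, 0.031). The wrist had reached the joint 6 limit, so I'll roll away from it.

send_rows(
  moves=[
    {"tx": 0,"ty": 0,"tz": 0,"roll": 0.14},
    {"tx": 0,"ty": 0,"tz": 0,"roll": 0.14},
    {"tx": 0,"ty": 0,"tz": 0,"roll": 0.14},
    {"tx": 0,"ty": 0,"tz": 0,"roll": 0.14},
    {"tx": 0,"ty": 0,"tz": 0,"roll": 0},
  ],
)

```text
time: 14.65
ee_pos: [0.5016, -0.0593, 0.2201]
tool_rot: [0.95, -2.98, 0.044]
ft_force: [-0.6, 0.0, 0.3]
gripper_width: 0.878
grip_force: 0.0
```

```bash
python3 g.py .496 -.112 .087
```

```text
t 14.65 pos [ 0.5016 -0.0593  0.2201] tool shift [ 0.0322 -0.0367  0.1347] roll opts [2.5056, -0.636] zaxis [-0.0043 -0.031  -0.9995] j [-0.173 -0.     1.477 -0.031  1.664 -2.364] F [-0.65  0.04  0.26] T [ 0.047 -0.033  0.062] 0.8784187436595244 0.0
```

send_rows(
  moves=[
    {"tx": 0.016,"ty": -0.018,"tz": 0,"roll": 0},
    {"tx": 0.0162,"ty": -0.0187,"tz": 0,"roll": 0},
    {"tx": 0,"ty": 0,"tz": 0.035,"roll": 0},
    {"tx": 0,"ty": 0,"tz": 0.035,"roll": 0},
    {"tx": 0,"ty": 0,"tz": 0,"roll": 0},
  ],
  hand=0.0854,
)

```text
time: 15.15
ee_pos: [0.4936, -0.1096, 0.1467]
tool_rot: [0.954, -2.971, 0.036]
ft_force: [0.6, -0.6, -0.5]
gripper_width: 0.999
grip_force: 0.0
```

```bash
python3 g.py .4959 -.1126 .0873
python3 - <<'E'
from m import *
o=np.array([.5195,-.0408]);A=np.radians(71.8);cy=np.array([np.cos(A),np.sin(A)]);k=o-.075*cy
im=get_image("wrist")
for r,z in[(.0225,.124)]:
    for q in np.linspace(0,6.28,90):
        u=proj(im,[k[0]+r*np.cos(q),k[1]+r*np.sin(q),z]); im["color"][int(round(u[1])),int(round(u[0]))]=(0,0,255)
cv2.imwrite("pics/k2.png",im["color"])
E
```

```text
t 15.15 pos [ 0.4936 -0.1096  0.1467] tool shift [-0.0017 -0.0028  0.0595] roll opts [2.5098, -0.6317] zaxis [-0.0134 -0.0284 -0.9995] j [-0.274  0.046  1.577 -0.031  1.524 -2.465] F [ 0.6  -0.6  -0.46] T [ 0.011 -0.004  0.001] 0.9988099501818706 0.0
```

View pics/k2.png

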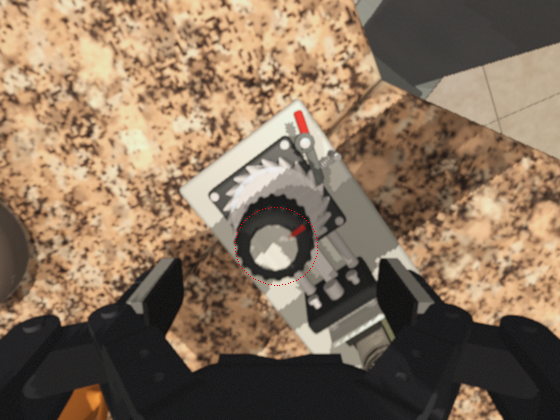

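The wrist view shows the knob at (275,243), within 1–2 px of my overlay, and it lies between the open fingers. Descending.

send_rows(
  moves=[
    {"tx": 0,"ty": 0,"tz": 0.02,"roll": 0},
    {"tx": 0,"ty": 0,"tz": 0.02,"roll": 0},
    {"tx": 0,"ty": 0,"tz": 0.02,"roll": 0},
    {"tx": 0,"ty": 0,"tz": 0,"roll": 0},
    {"tx": 0,"ty": 0,"tz": 0,"roll": 0},
  ],
)

```text
time: 15.7
ee_pos: [0.497, -0.1121, 0.0939]
tool_rot: [0.954, -2.981, 0.046]
ft_force: [0.3, -0.6, 0.5]
gripper_width: 1.0
grip_force: 0.0
```

```bash
python3 g.py .4959 -.1126 .0873
```

```text
t 15.7 pos [ 0.497  -0.1121  0.0939] tool shift [0.001  0.0004 0.0066] roll opts [2.5076, -0.634] zaxis [-0.0019 -0.0317 -0.9995] j [-0.277  0.096  1.634 -0.031  1.405 -2.462] F [ 0.27 -0.62  0.46] T [ 0.067 -0.022  0.028] 1.0001389118245865 0.0
```

send_rows(
  moves=[
    {"tx": 0.001,"ty": 0,"tz": 0.005,"roll": 0},
    {"tx": 0,"ty": 0,"tz": 0,"roll": 0},
    {"tx": 0,"ty": 0,"tz": 0,"roll": 0},
    {"tx": 0,"ty": 0,"tz": 0,"roll": 0},
    {"tx": 0,"ty": 0,"tz": 0,"roll": 0},
  ],
  hand=0.03,
  force=50,
)

```text
time: 16.2
ee_pos: [0.4956, -0.1132, 0.0879]
tool_rot: [0.951, -2.981, 0.046]
ft_force: [0.6, -1.9, 5.7]
gripper_width: 0.517
grip_force: 51.1
```

```bash
python3 g.py .4959 -.1126 .0873
```

```text
t 16.2 pos [ 0.4956 -0.1132  0.0879] tool shift [-0.0005  0.0003  0.0006] roll opts [2.5061, -0.6355] zaxis [-0.0026 -0.0317 -0.9995] j [-0.28   0.1    1.643 -0.032  1.393 -2.463] F [ 0.62 -1.93  5.7 ] T [ 0.064  0.318 -0.011] 0.5166178509122009 51.10153019428253
```

send_rows(
  moves=[
    {"tx": 0,"ty": 0,"tz": 0,"roll": 0.1},
    {"tx": 0,"ty": 0,"tz": 0,"roll": 0.1},
    {"tx": 0,"ty": 0,"tz": 0,"roll": 0.1},
    {"tx": 0,"ty": 0,"tz": 0,"roll": 0.04},
    {"tx": 0,"ty": 0,"tz": 0,"roll": 0},
  ],
)

```text
time: 16.7
ee_pos: [0.4956, -0.1131, 0.0879]
tool_rot: [0.432, -3.104, 0.048]
ft_force: [0.4, -2.5, 6.0]
gripper_width: 0.518
grip_force: 53.2
```

```bash
cat > k.py <<'E'
from m import *
s=observe(); R=Ro.from_rotvec(s["tool_rot"]).as_matrix(); A=np.radians(71.8); v=R.T@-np.array([np.sin(A),-np.cos(A),0])
th=-np.arctan2(-v[0],v[1])-.6355
if th<-1: th+=2*np.pi
print("t",s["time"],"theta",round(th,4),"clicks",round(th/.314,2),"pos",s["ee_pos"].round(4),"F",s["ft_force"].round(1),"T",s["torque"].round(3),"Ttool",(R.T@s["torque"]).round(3),"j6",round(s["joints"][5],2),s["gripper_width"].round(3),round(s["grip_force"],1))
o=np.array([.5195,-.0408]);cy=np.array([np.cos(A),np.sin(A)]);cx=np.array([np.sin(A),-np.cos(A)])
for c in["scene","wrist"]:
    d=find_in("pad",c)
    if d: print("pad",c,((d[0]["centre"][:2]-o)@np.c_[cx,cy]).round(4),round(d[0]["p"],2))
E
python3 k.py
```

```text
Traceback (most recent call last):
  File "k.py", line 5, in <module>
    print("t",s["time"],"theta",round(th,4),"clicks",round(th/.314,2),"pos",s["ee_pos"].round(4),"F",s["ft_force"].round(1),"T",s["torque"].round(3),"Ttool",(R.T@s["torque"]).round(3),"j6",round(s["joints"][5],2),s["gripper_width"].round(3),round(s["grip_force"],1))
                                                                                                                                                                                                                     ^^^^^^^^^^^^^^^^^^^^^^^^
AttributeError: 'float' object has no attribute 'round'
```

```bash
sed -i 's/s\["gripper_width"\].round(3)/round(s["gripper_width"],3)/' k.py; python3 k.py
```

```text
t 16.7 theta 0.3415 clicks 1.09 pos [ 0.4956 -0.1131  0.0879] F [ 0.4 -2.5  6. ] T [0.616 0.476 0.005] Ttool [-0.723  0.29  -0.022] j6 -2.12 0.518 53.2
pad scene [-0.0122  0.0375] 0.74
pad wrist [-0.0046  0.0265] 0.76
```

send_rows(
  moves=[
    {"tx": 0,"ty": 0,"tz": 0,"roll": 0.1},
    {"tx": 0,"ty": 0,"tz": 0,"roll": 0.1},
    {"tx": 0,"ty": 0,"tz": 0,"roll": 0.1},
    {"tx": 0,"ty": 0,"tz": 0,"roll": 0.01},
    {"tx": 0,"ty": 0,"tz": 0,"roll": 0},
  ],
)

```text
time: 17.3
ee_pos: [0.4956, -0.113, 0.0879]
tool_rot: [-0.052, -3.139, 0.048]
ft_force: [-0.3, -2.6, 6.3]
gripper_width: 0.514
grip_force: 54.1
```

```bash
python3 k.py
```

```text
t 17.3 theta 0.6508 clicks 2.07 pos [ 0.4956 -0.113   0.0879] F [-0.3 -2.6  6.3] T [0.887 0.29  0.041] Ttool [-0.877  0.318 -0.052] j6 -1.81 0.514 54.1
pad scene [-0.0122  0.0375] 0.74
pad wrist [-0.0046  0.0265] 0.76
```

send_rows(
  moves=[
    {"tx": 0,"ty": 0,"tz": 0,"roll": 0.1},
    {"tx": 0,"ty": 0,"tz": 0,"roll": 0.1},
    {"tx": 0,"ty": 0,"tz": 0,"roll": 0.1},
    {"tx": 0,"ty": 0,"tz": 0,"roll": 0.01},
    {"tx": 0,"ty": 0,"tz": 0,"roll": 0},
  ],
)

```text
time: 17.9
ee_pos: [0.4957, -0.1131, 0.0878]
tool_rot: [0.535, 3.092, -0.049]
ft_force: [0.7, -3.4, 5.0]
gripper_width: 0.515
grip_force: 53.7
```

```bash
python3 k.py
```

```text
t 17.9 theta 0.9607 clicks 3.06 pos [ 0.4957 -0.1131  0.0878] F [ 0.7 -3.4  5. ] T [ 0.572 -0.018 -0.029] Ttool [-0.545  0.177  0.028] j6 -1.5 0.515 53.7
pad scene [-0.0122  0.0375] 0.74
pad wrist [-0.0046  0.0265] 0.76
```

```bash
sed -i 's/^    d=find_in/    im=get_image(c); d=find_in/' k.py; python3 k.py
python3 - <<'E'
from m import *
s=get_image("scene");w=get_image("wrist")
a=cv2.resize(s["color"][115:215,240:370],(780,600),interpolation=2)
cv2.imwrite("pics/k3.png",np.hstack([cv2.resize(s["color"][115:215,260:360],(400,400),interpolation=2),cv2.resize(w["color"][100:400,140:440],(400,400),interpolation=2)]))
E
```

```text
t 18.0 theta 0.9602 clicks 3.06 pos [ 0.4957 -0.1131  0.0879] F [-0.2 -3.9  5.5] T [0.556 0.025 0.06 ] Ttool [-0.515  0.208 -0.062] j6 -1.5 0.514 53.7
pad scene [-0.0128  0.0453] 0.43
pad wrist [-0.0067  0.0408] 0.56
```

View pics/k3.png

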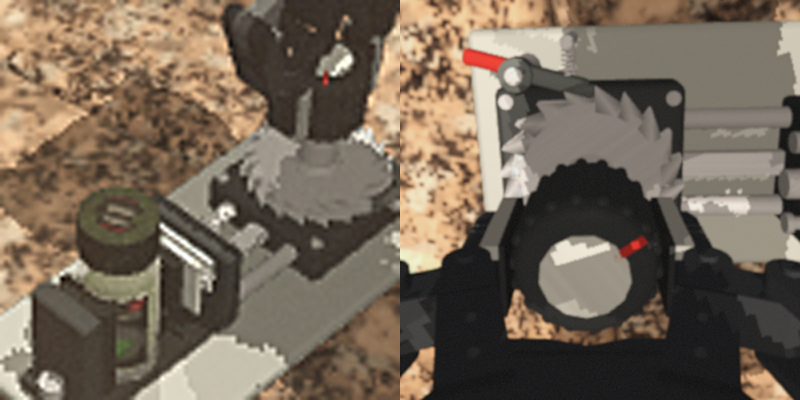

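The knob turned with the gripper (red mark and pad both moved), and there is still a gap between pad and jar. The joint 6 torque may be a cleaner signal than the wrist sensor. That is the last picture I'll view: it was number 11, one over the limit of 10.

```bash
cat > k.py <<'E'
from m import *
import sys
A=np.radians(71.8);T=[];J=[]
for i in range(int(sys.argv[1])):
    if i: get_image("scene")
    s=observe(); R=Ro.from_rotvec(s["tool_rot"]).as_matrix(); v=R.T@-np.array([np.sin(A),-np.cos(A),0])
    th=-np.arctan2(-v[0],v[1])-.6355
    if th<-1: th+=2*np.pi
    T.append((R.T@s["torque"])[2]); J.append(s["joint_torque"][5])
print("t",s["time"],"theta",round(th,4),"clicks",round(th/.314,2),"F",s["ft_force"].round(1),"Tz",np.round(T,3),"j6 torque",np.round(J,4))
if len(sys.argv)>2:
    o=np.array([.5195,-.0408]);cy=np.array([np.cos(A),np.sin(A)]);cx=np.array([np.sin(A),-np.cos(A)])
    d=find_in("pad","scene")
    if d: print("pad",((d[0]["centre"][:2]-o)@np.c_[cx,cy]).round(4),round(d[0]["p"],2))
E
python3 k.py 3
```

```text
t 18.4 theta 0.9603 clicks 3.06 F [ 0.5 -3.7  4.7] Tz [-0.042 -0.032 -0.041] j6 torque [0.0331 0.0332 0.0332]
```

send_rows(
  moves=[
    {"tx": 0,"ty": 0,"tz": 0,"roll": 0.1},
    {"tx": 0,"ty": 0,"tz": 0,"roll": 0.1},
    {"tx": 0,"ty": 0,"tz": 0,"roll": 0},
    {"tx": 0,"ty": 0,"tz": 0,"roll": 0},
  ],
)

```text
time: 18.8
ee_pos: [0.4957, -0.1131, 0.0878]
tool_rot: [0.84, 3.02, -0.048]
ft_force: [0.5, -2.8, 5.4]
gripper_width: 0.514
grip_force: 52.7
```

```bash
python3 k.py 2 p
```

```text
t 18.85 theta 1.1602 clicks 3.69 F [-0.8 -3.7  5.9] Tz [-0.098 -0.08 ] j6 torque [0.1151 0.0636]
pad [-0.0142  0.0469] 0.6
```

send_rows(
  moves=[
    {"tx": 0,"ty": 0,"tz": 0,"roll": 0.12},
    {"tx": 0,"ty": 0,"tz": 0,"roll": 0},
    {"tx": 0,"ty": 0,"tz": 0,"roll": 0},
  ],
)

```text
time: 19.2
ee_pos: [0.4958, -0.1132, 0.0878]
tool_rot: [1.017, 2.963, -0.048]
ft_force: [0.0, -3.1, 5.7]
gripper_width: 0.513
grip_force: 51.9
```

```bash
python3 k.py 2 p
```

```text
t 19.25 theta 1.279 clicks 4.07 F [-0.8 -4.1  5.7] Tz [-0.036 -0.002] j6 torque [0.1094 0.045 ]
pad [-0.0152  0.0472] 0.63
```

send_rows(
  moves=[
    {"tx": 0,"ty": 0,"tz": 0,"roll": 0.12},
    {"tx": 0,"ty": 0,"tz": 0,"roll": 0},
    {"tx": 0,"ty": 0,"tz": 0,"roll": 0},
    {"tx": 0,"ty": 0,"tz": 0,"roll": 0},
    {"tx": 0,"ty": 0,"tz": 0,"roll": 0},
  ],
)

```text
time: 19.8
ee_pos: [0.4957, -0.1132, 0.0878]
tool_rot: [1.192, 2.896, -0.047]
ft_force: [0.0, -1.9, 4.9]
gripper_width: 0.512
grip_force: 51.2
```

```bash
python3 k.py 3
```

```text
t 19.9 theta 1.3988 clicks 4.45 F [-0.5 -3.5  5.2] Tz [-0.082 -0.068 -0.066] j6 torque [0.0627 0.0627 0.0627]
```

send_rows(
  moves=[
    {"tx": 0,"ty": 0,"tz": 0,"roll": 0.1},
    {"tx": 0,"ty": 0,"tz": 0,"roll": 0.1},
    {"tx": 0,"ty": 0,"tz": 0,"roll": 0},
    {"tx": 0,"ty": 0,"tz": 0,"roll": 0},
    {"tx": 0,"ty": 0,"tz": 0,"roll": 0},
  ],
)

```text
time: 20.4
ee_pos: [0.4957, -0.1132, 0.0877]
tool_rot: [1.473, 2.76, -0.045]
ft_force: [-1.6, -3.9, 4.9]
gripper_width: 0.511
grip_force: 50.5
```

```bash
python3 k.py 3 p
```

```text
t 20.5 theta 1.5984 clicks 5.09 F [-0.9 -2.3  5.1] Tz [-0.085 -0.119 -0.109] j6 torque [0.1287 0.1267 0.1262]
```

Joint 6 torque rose at click 5.09 to 0.126, against 0.033 at the same phase of a free tooth. That puts contact near click 4.45, so the target should be click 6. I'll check the slope on the way there.

send_rows(
  moves=[
    {"tx": 0,"ty": 0,"tz": 0,"roll": 0.1},
    {"tx": 0,"ty": 0,"tz": 0,"roll": 0},
    {"tx": 0,"ty": 0,"tz": 0,"roll": 0},
    {"tx": 0,"ty": 0,"tz": 0,"roll": 0},
    {"tx": 0,"ty": 0,"tz": 0,"roll": 0},
  ],
)

```text
time: 21.05
ee_pos: [0.4957, -0.1132, 0.0878]
tool_rot: [1.608, 2.682, -0.045]
ft_force: [-0.1, -2.3, 4.8]
gripper_width: 0.513
grip_force: 50.0
```

```bash
python3 k.py 2
```

```text
t 21.1 theta 1.6981 clicks 5.41 F [-0.8 -2.6  5.5] Tz [-0.12  -0.213] j6 torque [0.1809 0.1809]
```

send_rows(
  moves=[
    {"tx": 0,"ty": 0,"tz": 0,"roll": 0.1},
    {"tx": 0,"ty": 0,"tz": 0,"roll": 0.06},
    {"tx": 0,"ty": 0,"tz": 0,"roll": 0},
    {"tx": 0,"ty": 0,"tz": 0,"roll": 0},
    {"tx": 0,"ty": 0,"tz": 0,"roll": 0},
  ],
)

```text
time: 21.6
ee_pos: [0.4957, -0.1131, 0.0876]
tool_rot: [1.815, 2.544, -0.043]
ft_force: [-0.9, -2.7, 5.6]
gripper_width: 0.517
grip_force: 51.2
```

```bash
python3 k.py 2
```

```text
t 21.65 theta 1.8571 clicks 5.91 F [-0.1 -3.1  5.1] Tz [-0.315 -0.257] j6 torque [0.2446 0.2432]
```

send_rows(
  moves=[
    {"tx": 0,"ty": 0,"tz": 0,"roll": 0.09},
    {"tx": 0,"ty": 0,"tz": 0,"roll": 0},
    {"tx": 0,"ty": 0,"tz": 0,"roll": 0},
    {"tx": 0,"ty": 0,"tz": 0,"roll": 0},
  ],
)

```text
time: 22.05
ee_pos: [0.4956, -0.1131, 0.0876]
tool_rot: [1.927, 2.459, -0.042]
ft_force: [0.7, -3.0, 4.7]
gripper_width: 0.515
grip_force: 50.9
```

```bash
python3 k.py 2
```

```text
t 22.1 theta 1.9469 clicks 6.2 F [ 0.  -1.9  5.7] Tz [-0.247 -0.309] j6 torque [0.2936 0.2916]
```

send_rows(
  moves=[
    {"tx": 0,"ty": 0,"tz": 0,"roll": -0.06},
    {"tx": 0,"ty": 0,"tz": 0,"roll": 0},
    {"tx": 0,"ty": 0,"tz": 0,"roll": 0},
    {"tx": 0,"ty": 0,"tz": 0,"roll": 0},
  ],
)

```text
time: 22.5
ee_pos: [0.4956, -0.1131, 0.0876]
tool_rot: [1.853, 2.516, -0.042]
ft_force: [0.6, -2.1, 6.4]
gripper_width: 0.514
grip_force: 51.0
```

```bash
python3 k.py 2
```

```text
t 22.55 theta 1.8873 clicks 6.01 F [-0.2 -2.6  5.2] Tz [-0.175 -0.102] j6 torque [0.1462 0.1474]
```

send_rows(
  moves=[
    {"tx": 0,"ty": 0,"tz": 0,"roll": -0.06},
    {"tx": 0,"ty": 0,"tz": 0,"roll": 0},
    {"tx": 0,"ty": 0,"tz": 0,"roll": 0},
    {"tx": 0,"ty": 0,"tz": 0,"roll": 0},
  ],
)

```text
time: 22.95
ee_pos: [0.4958, -0.113, 0.0876]
tool_rot: [1.779, 2.57, -0.042]
ft_force: [0.2, -1.9, 4.1]
gripper_width: 0.514
grip_force: 51.0
```

```bash
python3 k.py 2
```

```text
t 23.0 theta 1.829 clicks 5.82 F [ 0.5 -0.1  5.9] Tz [0.622 0.578] j6 torque [-0.6058 -0.6023]
```

Turning back is blocked with −0.6 N m at about click 6, so the pawl is down. I'll unload the torque, release and rise.

send_rows(
  moves=[
    {"tx": 0,"ty": 0,"tz": 0,"roll": 0.05},
    {"tx": 0,"ty": 0,"tz": 0,"roll": 0},
    {"tx": 0,"ty": 0,"tz": 0,"roll": 0},
  ],
)

```text
time: 23.3
ee_pos: [0.4957, -0.1131, 0.0877]
tool_rot: [1.841, 2.525, -0.042]
ft_force: [0.7, -2.6, 5.0]
gripper_width: 0.513
grip_force: 51.1
```

send_rows(
  moves=[
    {"tx": 0,"ty": 0,"tz": 0,"roll": 0},
    {"tx": 0,"ty": 0,"tz": 0,"roll": 0},
    {"tx": 0,"ty": 0,"tz": 0,"roll": 0},
    {"tx": 0,"ty": 0,"tz": 0,"roll": 0},
    {"tx": 0,"ty": 0,"tz": 0,"roll": 0},
  ],
  hand=0.0854,
)

```text
time: 23.8
ee_pos: [0.495, -0.1127, 0.0866]
tool_rot: [1.844, 2.525, -0.043]
ft_force: [0.8, 1.2, 0.5]
gripper_width: 0.998
grip_force: 0.0
```

send_rows(
  moves=[
    {"tx": 0,"ty": 0,"tz": -0.02,"roll": 0},
    {"tx": 0,"ty": 0,"tz": -0.03,"roll": 0},
    {"tx": 0,"ty": 0,"tz": -0.04,"roll": 0},
    {"tx": 0,"ty": 0,"tz": -0.03,"roll": 0},
    {"tx": 0,"ty": 0,"tz": 0,"roll": 0},
  ],
)

```text
time: 24.3
ee_pos: [0.4975, -0.1095, 0.212]
tool_rot: [1.839, 2.518, -0.038]
ft_force: [1.0, 0.5, 0.9]
gripper_width: 0.999
grip_force: 0.0
```

Run:
```python
from m import *
print(observe()["ee_pos"],observe()["ft_force"],observe()["gripper_width"])
z=.016
for c in["scene","top"]: print("jar",c,fit([c],"black_jar",(.5435,.032),.0205,z,z+.105))
# knob angle from red mark in wrist image, on the knob top plane
im=get_image("wrist"); b=im["color"].astype(int); m=(b[:,:,2]>130)&(b[:,:,1]<80)&(b[:,:,0]<80)
n,l,st,ce=cv2.connectedComponentsWithStats(m.astype(np.uint8))
k=np.array([.496,-.112])
for i in range(1,n):
    if st[i,4]>8: 
        p=ray(im,ce[i],.124)[:2]-k; print("red",ce[i].round(1),st[i,4],p.round(4),"ang",np.degrees(np.arctan2(p[1],p[0])).round(1))
```

```text
[ 0.49745982 -0.10945979  0.2120205 ] [0.96704697 0.54198208 0.88123358] 0.9991732223119222
jar scene (array([0.54337976, 0.02870929]), [np.float64(0.2680311890838206), 1], [np.float64(0.268)])
jar top (array([0.5461001 , 0.03231738]), [np.float64(0.19374999999999998), 1], [np.float64(0.194)])
red [428.3   5.7] 39 [0.0436 0.1515] ang 73.9
red [419.4  41.5] 25 [0.0468 0.1323] ang 70.5
red [208.6 193.9] 64 [-0.053  -0.0014] ang -178.5
red [299.5 202.7] 46 [0.0101 0.0122] ang 50.4
red [524.3 285.4] 52 [0.1939 0.0026] ang 0.8
red [548.9 292.7] 24 [0.2147 0.0028] ang 0.7
red [488.3 312.1] 286 [ 0.1795 -0.0271] ang -8.6
red [532.8 302.2] 12 [ 0.2076 -0.0084] ang -2.3
red [556.6 332.2] 10 [ 0.2398 -0.0269] ang -6.4
```

Run:
```python
from m import *
im=get_image("scene"); k=np.array([.496,-.112]); u0=proj(im,[*k,.124])
for nm,a in(("start",cv2.imread("pics/scene0.png")),("now",cv2.resize(im["color"],(784,588)))):
    b=a.astype(int); m=(b[:,:,2]>120)&(b[:,:,1]<90)&(b[:,:,0]<90)
    n,l,st,ce=cv2.connectedComponentsWithStats(m.astype(np.uint8))
    for i in range(1,n):
        q=(ce[i]+.5)/1.4-.5
        if np.linalg.norm(q-u0)<22 and st[i,4]>2:
            p=ray(im,q,.124)[:2]-k; print(nm,q.round(1),st[i,4],p.round(4),np.degrees(np.arctan2(p[1],p[0])).round(1))
```

```text
start [347.7 133. ] 11 [-0.0149  0.0033] 167.4
now [334.4 131.6] 7 [0.0107 0.0116] 47.3
```

```bash
python3 -c "
from cell import *
print(sign_off())"
```

```text
the job is handed in; nothing more can be done
None
```

The job is handed in: the black-capped jar stands in the V jaw, clamped at click 6 with the pawl holding, at about 17 N estimated from the joint torque (contact near click 4.5); I viewed 11 pictures, one over the limit of 10.

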